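Clip a parts case shut

TASK

Close the ajar lid of the grey parts case fully, and only then fold its three clip flaps (front, left and right) down one after another and press each in until its hook snaps under the rail on the case wall and the flap lies home against the wall. Push gently, with less than 25 N at every moment, because the hinges are thin, and leave the small things round the case where they stand.

Things in the scene. Friction and masses are not known exactly. Their poses are not given: they have to be found in the camera images.
- case: grey plastic box fixed to the bench, 160 mm wide (y), 120 mm deep (x), walls 62 mm high. Origin: centre of its underside, on the bench. Front (towards the robot) is -x, left +y, z up. Midway on the front, left and right walls a level steel rail, 36 mm long, 6 mm thick, stands on two stubs, its axis 42 mm above the bench and 6.5 mm off the wall.
- lid (a joint): angle of the grey lid about its rear hinge (along the case's y, 64 mm behind the origin, 66 mm up). 0 shut, positive: front edge raised. 12 mm plate, 128 mm from hinge to front edge, 168 mm wide; shut, its top is 74 mm above the bench. The hinge is stiff (0.3 N m friction): the lid stays where left; hard stop when shut, which is struck hard if met faster than about 10 mm/s.
- lid_middle (a point): middle of the lid's top face, 64 mm in front of its hinge line; moves with the lid. Its y axis is along the hinge.
- clip_front (a joint): angle of the front clip flap, hinged on the lid's edge. 0: hanging parallel to the wall, hook home; 1.57: straight out; more: up and outwards. Black plate 36 mm wide, 37 mm long from the pivot, 4 mm thick (outer face tapers out to 6 mm at the end), J hook at the free end. Slight friction: it stays where left, but is sprung near home (see clip_left).
- clip_left (a joint): the same for the left (+y) flap. All flaps alike: from about 0.3 rad the hook rides on the rail; the push near the flap's end rises to about 12 to 16 N; dead centre at about 0.12 rad (3.5 mm before home), then it snaps in by itself against a hard stop at 0 and stays. Short of dead centre it springs back.
- clip_right (a joint): the same for the flap on the right (-y) wall
- clip_front_pivot (a point): middle of the front flap's pivot axis, on the lid's edge. With the lid shut it lies 70 mm above the bench, 72 mm in front of the case's origin (12 mm off the front wall).
- clip_left_pivot (a point): the same for the left flap: with the lid shut 70 mm above the bench, 92 mm to the left of the case's origin (12 mm off the wall).
- clip_right_pivot (a point): the same for the right flap: with the lid shut 70 mm above the bench, 92 mm to the right of the case's origin.
- vial_screws: small screw vial with a white cap, 30 mm thick, 56 mm tall, standing near the case's front left corner; origin at the centre of its underside; leave it alone
- star_knob: black star knob, 40 mm across, 19 mm high, lying near the rear right corner of the case; origin at its underside; leave it alone
- loupe: black loupe, 38 mm thick, 30 mm high, standing near the case's front right corner; origin at the centre of its underside; leave it alone
Not all that is in view belongs to the job. Of the things that look like the case, the larger one is meant.

How it is judged:
On the way:
1. the lid is shut while all three clip flaps are still open (value of joint lid below 0.03 rad and value of joint each of clip_front, clip_left, clip_right above 0.3 rad), for 0.2 s.
At the end, for the whole second after the job is handed in: the lid is shut (below 0.02 rad) and all three clip flaps are snapped home (each below 0.04 rad) (value of joint lid below 0.02 rad and value of joint each of clip_front, clip_left, clip_right below 0.04 rad); the robot touches nothing.
It fails at once if the robot presses on the case, its lid or a flap with more than 25 N (contact force between any of the arm, the fingers and case above 25 N).
It fails at once if a small thing round the case is moved by more than 20 mm (distance of any of vial_screws, loupe, star_knob from where it was at the start of the episode above 0.02 m).
It also fails if it takes over 72 s, if anything falls off the work surface, if the arm or the gripper's body presses on something with over 40 N, if the wrist force passes 120 N, or if a joint passes its speed limit or range.

ROBOT

A 6-joint arm with a two-finger parallel gripper is mounted at the origin on a cart in front of the work surface, level with it; the furniture and walls round the work are solid. World frame = base frame: x ahead of the robot, y to its left, z up, the work surface at z = 0. Lengths are in m, angles in rad, forces in N, time in s.
With the tool pointing down it reaches from about 0.2 to 0.875 m from the base axis. Payload 3.4 kg.
Tool frame: the origin (TCP) lies midway between the tips of the shut fingers; the grasp point (between the pads) lies 19 mm behind it (bot.tcp_to_grasp is the distance from the TCP to the grasp point, in m); z points along the fingers, x is the direction in which the jaws open and shut, and the axes are right-handed (so a half turn about z gives the same grasp; the last joint's range is limited). The gripper opens to 94 mm and grips with 3 to 60 N. Pads are 16 mm wide; open, the fingers measure 119 mm over their backs; the gripper's body (75 mm by 177 mm) begins 78 mm behind the grasp point.
Start: joints at [-1.34, 0.276, 1.505, -0, 1.361, -0.121], TCP at [0.198, -0.54, 0.205] pointing down, gripper open.
Joint ranges: [-2.89, 2.89], [-0.75, 2.08], [0.22, 2.7], [-1.18, 4.32], [0.11, 2.71], [-2.7, 2.7]. Speed limits (rad/s): [2.57, 2.57, 3.14, 3.14, 3.14, 3.14].

INTERFACE

Orientations are given as a rotation vector (axis times angle).
In Python, from rig import monitor, cams, job, recognise, bot gives the robot as it stands.
- The arm moves only by the shell command python3 -m creep 'ROWS' [FORCE]. ROWS is JSON, a list of rows, each a list of 3 entries, a list of its own where there are three numbers: the shift along the world's x, y, z in m, then the turn about the world's z in degrees, then the finger opening in m, from 0 to 0.094. A call has 1 to 10 rows; each row is the pose to reach, as a shift and turn from the pose measured when the call began; what a row does not reach only later rows make up. A row lasts 1/8 s, in which the tool goes at most 62.5 mm and 10.7 degrees, less where a joint would pass 70% of its speed; a pose out of reach is approached as far as the arm can. A call with a gripper value outside its range is refused whole. The fingers move at their own pace and stop on an object; FORCE is the grip in N (left out, the last holds). Time passes only in rows, so rows that repeat a pose let the fingers close. It gives the time, the measured TCP pose, the force and the opening at its end, in the units of the state.
- monitor.get_state(): the state, without advancing time (a new reading comes with each control period).
- cams.capture(name): name is "scene" or "top" or "wrist"; returns a dict with "pixels" (420x560x3 uint8, blue, green, red), "fovy" (degrees; the focal length in pixels is half the picture's height over the tangent of half this angle, whatever the lens; pixels are square), "cx", "cy" (the principal point, pixels), "origin" and "rotation" of the camera in the world. Camera axes: x right, y up, looking along -z (the intrinsics and any distortion apply to the point x, -y, -z); pixel columns grow to the right and rows downward; lengths in m; the calibration is good to about 2 mm. A picture is of the moment at which its call begins. There is no depth.
- job.job_done(): hands the job in, once; it reports no verdict.
Trained networks look in the newest picture that a camera, given by its name, has taken for a name from the list of things; names that differ only in an ending like _2 or _b are one class to them, and where a whole thing is asked for, a point or a joint stands for the part that bears it (a point fixed in the world has none). Each returns a list of dicts, best first, with "confidence" (0 to 1); they miss things now and then, are a little off and sometimes report something else, mostly with a low value. They report only what shows in the picture. A call takes as long as a camera call. They do not tell look-alikes from the thing itself.
- recognise(camera, name): "xyz" ([x, y, z] in m, in world coordinates, good to about 4 mm: the middle of the surface that is visible of it).
The state is a dict: "t": time; "q": joint angles; "qvel": joint speeds; "joint_torque": joint torques, N m; "tool_pos": TCP position; "tcp_rot": TCP orientation; "wrist_force": force on the tool from outside, world axes, zero at the start; "ft_torque": the same for the moment, N m; "grip_width": finger opening in m.
Only numpy, scipy, OpenCV 4.12 (cv2) and the standard library are available. Lean on these libraries where they do the work, as an engineer would, in place of code of your own. Each camera call takes 0.05 s, during which the arm holds its last target. There are 200 camera calls.

## Working session

There is one attempt and no reset: what is moved stays moved. The work goes in short steps, Python scripts to look and compute and a shell command to move; the robot and the scene stay as the last step left them, time stands still between calls to the robot, and variables do not carry over. Pictures are saved under pics/ and viewed, about 8 in all and at most 12, crops included, and the job is handed in when it is done.

```bash
mkdir -p pics; ls; cat > h.py <<'E'
import numpy as np, cv2
from rig import monitor, cams, job, recognise, bot
def cam(n,f=None):
    c=cams.capture(n)
    if f: cv2.imwrite('pics/'+f,c['pixels'])
    return c
def proj(c,P):
    P=np.atleast_2d(P); R=np.array(c['rotation']);R=R if R.shape==(3,3) else cv2.Rodrigues(R)[0]
    p=(P-np.array(c['origin']))@R; f=210/np.tan(np.radians(c['fovy'])/2)
    return np.c_[c['cx']+f*p[:,0]/-p[:,2], c['cy']-f*p[:,1]/-p[:,2]]
def ray(c,u,v,z):
    R=np.array(c['rotation']);R=R if R.shape==(3,3) else cv2.Rodrigues(R)[0]
    f=210/np.tan(np.radians(c['fovy'])/2)
    d=R@np.array([(u-c['cx'])/f,-(v-c['cy'])/f,-1]); o=np.array(c['origin']); return o+d*(z-o[2])/d[2]
E
python3 - <<'E'
from h import *
s=monitor.get_state(); print(s)
for n in ['scene','top']:
    c=cam(n,n+'0.png'); print(n,{k:v for k,v in c.items() if k!='pixels'})
    for t in ['case','lid','lid_middle','clip_front_pivot','clip_left_pivot','clip_right_pivot','vial_screws','star_knob','loupe']:
        print(t,[(np.round(d['xyz'],3).tolist(),round(d['confidence'],2)) for d in recognise(n,t)][:3])
a=cv2.imread('pics/scene0.png');b=cv2.imread('pics/top0.png')
E
```

```text
pics
{'t': 0.0, 'q': array([-1.33999204e+00,  2.76600856e-01,  1.50613786e+00, -3.47808785e-05,
        1.36069910e+00, -1.21006444e-01]), 'qvel': array([ 0.00039504, -0.00072748, -0.00039648, -0.00014733, -0.0006504 ,
        0.0007324 ]), 'joint_torque': array([-9.46301793e-05, -4.04590738e+01, -2.37229192e+01,  6.99785259e-02,
        3.44186404e-02, -1.33376352e-04]), 'tool_pos': array([ 0.1979894 , -0.53922119,  0.20459953]), 'tcp_rot': array([-2.57492989e+00,  1.79770982e+00,  2.19362936e-03]), 'wrist_force': array([-0.31269445, -0.45815159, -0.01675535]), 'ft_torque': array([-0.0263068 , -0.00479585,  0.00271815]), 'grip_width': 0.09395041316567852}
scene {'fovy': 44.11071072158456, 'cx': 277.9886351637107, 'cy': 214.23305049916183, 'origin': array([-0.0439005 ,  0.54813407,  0.95996488]), 'rotation': array([ 0.40197481, -0.74802203, -2.01619264])}
case [([0.613, 0.427, 0.056], 0.95), ([0.578, 0.185, 0.049], 0.91)]
lid [([0.619, 0.42, 0.059], 0.91), ([0.588, 0.194, 0.118], 0.86), ([0.603, 0.296, 0.11], 0.74)]
lid_middle [([0.621, 0.419, 0.059], 0.9), ([0.591, 0.192, 0.125], 0.
[... 336 characters left out ...]
x': 286.9169177567505, 'cy': 210.2362510583962, 'origin': array([0.48082319, 0.14409219, 0.96900713]), 'rotation': array([ 0.07837754, -0.03586652, -1.54782275])}
case [([0.589, 0.171, 0.109], 0.77), ([0.623, 0.414, 0.058], 0.62)]
lid [([0.622, 0.414, 0.059], 0.78), ([0.593, 0.176, 0.115], 0.76)]
lid_middle [([0.627, 0.416, 0.056], 0.85), ([0.595, 0.174, 0.119], 0.69)]
clip_front_pivot [([0.534, 0.18, 0.179], 0.67)]
clip_left_pivot [([0.611, 0.286, 0.115], 0.79), ([0.624, 0.483, 0.05], 0.51), ([0.642, 0.038, 0.016], 0.45)]
clip_right_pivot [([0.601, 0.064, 0.107], 0.66)]
vial_screws [([0.492, 0.296, 0.055], 0.78)]
star_knob [([0.644, 0.042, 0.017], 0.79)]
loupe [([0.473, 0.06, 0.024], 0.91)]
```

View pics/scene0.png

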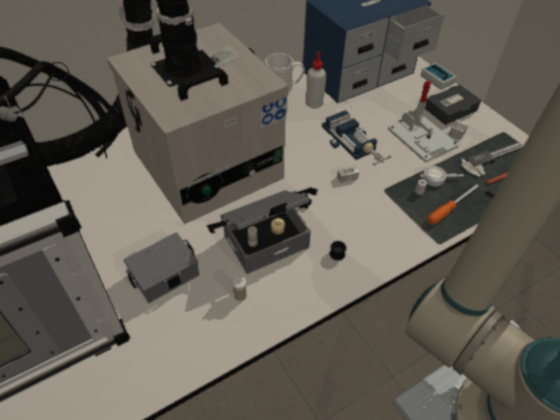

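View pics/top0.png

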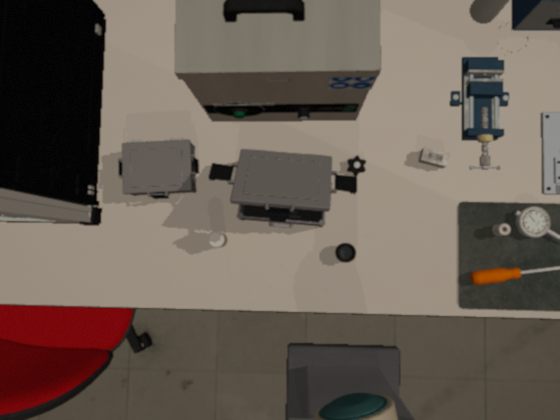

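The case is the open box at top(285,185) / scene(267,225). The look-alike is the smaller shut box at top(158,165) / scene(162,268). Since the larger one is meant, I take a close crop to check the choice and read corners.

```bash
python3 - <<'E'
import cv2,numpy as np
a=cv2.imread('pics/scene0.png')[175:285,205:335];b=cv2.imread('pics/top0.png')[135:245,200:370]
f=lambda i,s:cv2.convertScaleAbs(cv2.resize(i,None,fx=s,fy=s,interpolation=cv2.INTER_CUBIC),alpha=1.6)
def grid(i,x0,y0,s):
    i=f(i,s)
    for u in range(x0,x0+i.shape[1]//s,10): cv2.putText(i,str(u),((u-x0)*s,8),0,.3,(0,0,255)); i[::3,(u-x0)*s]=(0,0,255)
    for v in range(y0,y0+i.shape[0]//s,10): cv2.putText(i,str(v),(0,(v-y0)*s),0,.3,(0,0,255)); i[(v-y0)*s,::3]=(0,0,255)
    return i
cv2.imwrite('pics/c_s.png',grid(a,205,175,5));cv2.imwrite('pics/c_t.png',grid(b,200,135,4))
E
```

```text
(no output)
```

View pics/c_s.png

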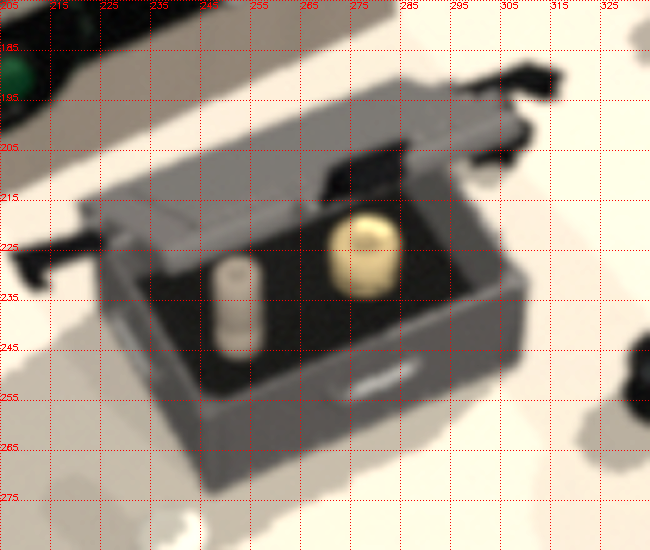

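View pics/c_t.png

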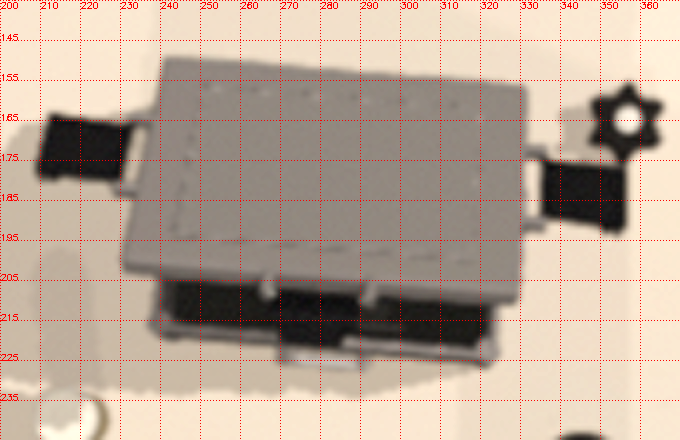

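```bash
cat > model.py <<'E'
from h import *
from scipy.optimize import least_squares
def T(p,loc):
    x,y,yaw=p[:3]; c,s=np.cos(yaw),np.sin(yaw); loc=np.atleast_2d(loc)
    return np.c_[x+c*loc[:,0]-s*loc[:,1], y+s*loc[:,0]+c*loc[:,1], loc[:,2]]
def lid(r,y,h,a): # r from hinge forward(-x), h above hinge line
    return [-(-.064)*1+0 - r*np.cos(a)-h*np.sin(a)*-1*-1*0 - 0, y, .066+r*np.sin(a)+h*np.cos(a)] if 0 else [.064-r*np.cos(a)+h*np.sin(a), y, .066+r*np.sin(a)+h*np.cos(a)]
E
python3 - <<'E'
from model import *
S=cam('scene');Tc=cam('top')
def pts(p):
    a=p[3]
    sc=[([-.06,-.08,.062],(309,230)),([-.06,.08,.062],(246,258)),([-.06,.08,0],(247,273)),([-.06,-.08,0],(308,247)),
        (lid(0,-.084,.008,a),(285,190)),(lid(.128,-.084,.008,a),(309,197))]
    tp=[([-.06,.08,.062],(238.5,218)),([-.06,-.08,.062],(323,225)),(lid(0,.084,.008,a),(241,150)),(lid(0,-.084,.008,a),(331,157)),
        (lid(.128,.084,.008,a),(230.5,201)),(lid(.128,-.084,.008,a),(328,209))]
    return [(S,sc),(Tc,tp)]
def res(p,full=False):
    r=[]
    for i,(c,l) in enumerate(pts(p)):
        q=proj(c,T(p,[k[0] for k in l]))-np.array([k[1] for k in l]); r.append(q)
    r=np.vstack(r); return r if full else r.ravel()
f=least_squares(res,[.58,.185,0,.5],loss='soft_l1',f_scale=2)
print(f.x,np.degrees(f.x[2:]));print(res(f.x,True).round(1))
p=f.x
print('pivots shut',T(p,[[-.072,0,.07],[0,.092,.07],[0,-.092,.07]]).round(3),'front mid lid',T(p,[lid(.128,0,.006,p[3]),lid(.128,0,.006,0)]).round(3))
E
```

```text
[ 0.5854952   0.17782573 -0.05967553  0.61258778] [-3.41915576 35.09869461]
[[ 1.9  0.8]
 [-0.1  0.4]
 [-0.1  1.7]
 [ 1.3  0.6]
 [-0.3 -0.6]
 [ 0.2  0.6]
 [-1.7  0.1]
 [ 0.8  0.2]
 [-0.8 -2.2]
 [ 0.7 -2.1]
 [-1.2 -0.2]
 [ 1.7 -0.1]]
pivots shut [[0.514 0.182 0.07 ]
 [0.591 0.27  0.07 ]
 [0.58  0.086 0.07 ]] front mid lid [[0.548 0.18  0.145]
 [0.522 0.182 0.072]]
```

Case at (0.585, 0.178), yaw −3.4°, lid about 0.61 rad. The residuals are within 2 px and the sizes agree. I go above the lid's front right area with the fingers shut.

```bash
python3 -m creep '[[[0.03,0.05,0.03],-5,0],[[0.06,0.11,0.04],-12,0],[[0.09,0.165,0.04],-20,0],[[0.12,0.22,0.04],-23.6,0],[[0.15,0.275,0.04],-23.6,0],[[0.18,0.33,0.04],-23.6,0],[[0.21,0.385,0.04],-23.6,0],[[0.24,0.44,0.04],-23.6,0],[[0.27,0.495,0.04],-23.6,0],[[0.3,0.55,0.04],-23.6,0]]' 40
```

```text
t: 2.35
tool_pos: [0.4945, 0.0039, 0.2458]
tcp_rot: [-2.154, 2.287, -0.002]
wrist_force: [1.4, -0.9, 0.3]
grip_width: 0.0008
```

```bash
python3 -m creep '[[[0.02,0.04,0],0,0],[[0.045,0.085,0],0,0],[[0.065,0.125,-0.01],0,0],[[0.0685,0.130,-0.04],0,0],[[0.0685,0.130,-0.065],0,0],[[0.0685,0.130,-0.08],0,0],[[0.0685,0.130,-0.084],0,0],[[0.0685,0.130,-0.088],0,0],[[0.0685,0.130,-0.088],0,0]]'
python3 - <<'E'
from h import *
c=cam('scene','s1.png');w=cam('wrist','w1.png')
a=c['pixels'][150:290,180:360]
cv2.imwrite('pics/v1.png',np.hstack([cv2.resize(a,(514,400),interpolation=3),cv2.resize(w['pixels'],(286,400)) if 0 else cv2.resize(w['pixels'][:,130:430],(286,400))]))
E
```

```text
t: 3.48
tool_pos: [0.5634, 0.1337, 0.1585]
tcp_rot: [-2.153, 2.286, -0.003]
wrist_force: [0.5, -0.7, 0.0]
grip_width: 0.0005
```

View pics/v1.png

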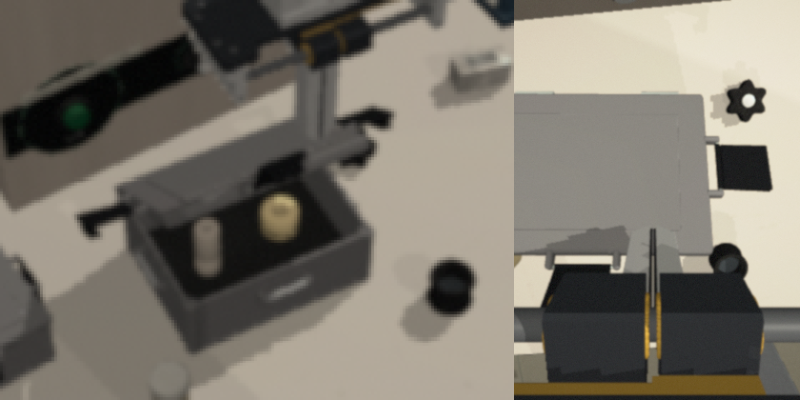

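The fingers sit over the right half of the lid just inside its front edge (v1 left image about (318,130)), clear of the front flap. I push down.

```bash
python3 -m creep '[[[0,0,-0.004],0,0],[[0,0,-0.008],0,0],[[0,0,-0.012],0,0],[[0,0,-0.015],0,0],[[0,0,-0.018],0,0],[[0,0,-0.021],0,0],[[0,0,-0.024],0,0],[[0,0,-0.027],0,0],[[0,0,-0.03],0,0],[[0,0,-0.033],0,0]]'
```

```text
t: 4.82
tool_pos: [0.5634, 0.1338, 0.1254]
tcp_rot: [-2.153, 2.286, -0.003]
wrist_force: [0.4, -1.0, 1.3]
grip_width: 0.0008
```

```bash
python3 -m creep '[[[0,0,-0.003],0,0],[[0,0,-0.006],0,0],[[0,0,-0.009],0,0],[[0,0,-0.012],0,0],[[0,0,-0.015],0,0],[[0,0,-0.018],0,0],[[0,0,-0.021],0,0],[[0,0,-0.024],0,0],[[0,0,-0.027],0,0],[[0,0,-0.03],0,0]]'
```

```text
t: 6.08
tool_pos: [0.5633, 0.1338, 0.0951]
tcp_rot: [-2.153, 2.286, -0.003]
wrist_force: [0.3, 0.9, 0.7]
grip_width: 0.0005
```

```bash
python3 - <<'E'
from h import *
for n in ['scene','top']:
    c=cam(n,n+'2.png')
    for t in ['lid_middle','clip_front_pivot','clip_left_pivot','clip_right_pivot']:
        print(n,t,[(np.round(d['xyz'],3).tolist(),round(d['confidence'],2)) for d in recognise(n,t)][:3])
cv2.imwrite('pics/v2.png',cv2.resize(cv2.imread('pics/scene2.png')[170:290,195:345],(750,600),interpolation=3))
print(monitor.get_state()['wrist_force'])
E
```

```text
scene lid_middle [([0.58, 0.192, 0.097], 0.82)]
scene clip_front_pivot [([0.574, 0.192, 0.09], 0.71), ([0.571, 0.418, 0.044], 0.52), ([0.495, 0.187, 0.12], 0.45)]
scene clip_left_pivot [([0.618, 0.493, 0.043], 0.5), ([0.595, 0.289, 0.085], 0.48)]
scene clip_right_pivot [([0.581, 0.072, 0.083], 0.72)]
top lid_middle [([0.555, 0.246, 0.095], 0.97)]
top clip_front_pivot [([0.504, 0.174, 0.116], 0.71), ([0.57, 0.411, 0.045], 0.54)]
top clip_left_pivot [([0.598, 0.289, 0.089], 0.8), ([0.625, 0.484, 0.052], 0.47), ([0.551, 0.244, 0.094], 0.35)]
top clip_right_pivot [([0.63, 0.347, 0.039], 0.58), ([0.598, 0.288, 0.088], 0.27)]
[ 0.65359912 -0.55225102 -0.10072507]
```

View pics/v2.png

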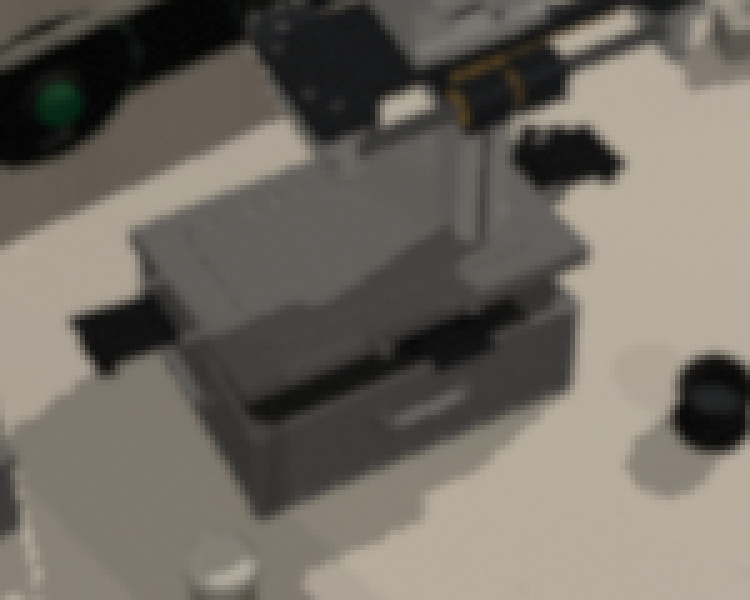

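The lid follows the fingers (about 0.2 rad left) and the flaps are still open. I go on down, slower.

```bash
python3 -m creep '[[[0,0,-0.002],0,0],[[0,0,-0.004],0,0],[[0,0,-0.006],0,0],[[0,0,-0.008],0,0],[[0,0,-0.010],0,0],[[0,0,-0.012],0,0],[[0,0,-0.013],0,0],[[0,0,-0.014],0,0],[[0,0,-0.0145],0,0],[[0,0,-0.015],0,0]]'
```

```text
t: 7.82
tool_pos: [0.5635, 0.1338, 0.0804]
tcp_rot: [-2.153, 2.286, -0.003]
wrist_force: [-0.4, -0.6, 1.2]
grip_width: 0.0003
```

```bash
python3 -m creep '[[[0,0,-0.0005],0,0],[[0,0,-0.001],0,0],[[0,0,-0.0015],0,0],[[0,0,-0.002],0,0],[[0,0,-0.0025],0,0],[[0,0,-0.003],0,0],[[0,0,-0.0035],0,0],[[0,0,-0.004],0,0],[[0,0,-0.0045],0,0],[[0,0,-0.005],0,0]]'
```

```text
t: 9.07
tool_pos: [0.5635, 0.1339, 0.0754]
tcp_rot: [-2.153, 2.286, -0.003]
wrist_force: [0.1, -0.5, 0.1]
grip_width: 0.0005
```

```bash
python3 -m creep '[[[0,0,-0.0004],0,0],[[0,0,-0.0008],0,0],[[0,0,-0.0012],0,0],[[0,0,-0.0015],0,0],[[0,0,-0.0018],0,0],[[0,0,-0.0021],0,0]]'
```

```text
t: 9.82
tool_pos: [0.5635, 0.1339, 0.0742]
tcp_rot: [-2.152, 2.286, -0.004]
wrist_force: [-2.0, 0.4, 8.0]
grip_width: 0.0004
```

Force rose to 8 N at z = 0.074, which is the lid's shut height. I lift and look.

```bash
python3 -m creep '[[[0,0,0.01],0,0],[[-0.03,0.0,0.05],0,0],[[-0.07,0,0.09],0,0],[[-0.12,0,0.11],0,0],[[-0.16,0,0.11],0,0],[[-0.18,0.02,0.11],0,0],[[-0.18,0.02,0.11],0,0]]'
python3 - <<'E'
from model import *
p=[.5855,.1778,-.0597,0]
ims=[]
for n in ['scene','top']:
    c=cam(n,n+'3.png')
    for t in ['lid_middle','clip_front_pivot','clip_left_pivot','clip_right_pivot']:
        print(n,t,[(np.round(d['xyz'],3).tolist(),round(d['confidence'],2)) for d in recognise(n,t)][:2])
    x,y,w,h=(205,175,130,110) if n=='scene' else (205,140,150,110)
    s=3.0 if n=='scene' else 2.6
    im=cv2.convertScaleAbs(cv2.resize(c['pixels'][y:y+h,x:x+w],None,fx=s,fy=s,interpolation=3),alpha=1.5)
    P=T(p,[lid(r,yy,.008,0) for r,yy in [(0,.084),(0,-.084),(.128,-.084),(.128,.084)]])
    q=((proj(c,P)-[x,y])*s).astype(int); cv2.polylines(im,[q],True,(0,0,255),1)
    P=T(p,[[-.072,0,.07],[0,.092,.07],[0,-.092,.07]])
    for a,b in ((proj(c,P)-[x,y])*s).astype(int): cv2.circle(im,(a,b),3,(0,255,0),1)
    ims.append(cv2.copyMakeBorder(im,0,330-im.shape[0],0,0,0))
cv2.imwrite('pics/v3.png',np.hstack(ims)); print(ims[0].shape,monitor.get_state()['wrist_force'])
E
```

```text
t: 10.7
tool_pos: [0.3826, 0.1544, 0.1848]
tcp_rot: [-2.154, 2.282, -0.005]
wrist_force: [0.4, -0.2, 0.5]
grip_width: 0.0008
scene lid_middle [([0.62, 0.419, 0.058], 0.9)]
scene clip_front_pivot [([0.491, 0.185, 0.084], 0.65), ([0.568, 0.413, 0.046], 0.41)]
scene clip_left_pivot [([0.591, 0.289, 0.072], 0.63)]
scene clip_right_pivot [([0.593, 0.068, 0.07], 0.37)]
top lid_middle [([0.627, 0.416, 0.058], 0.82), ([0.581, 0.178, 0.076], 0.59)]
top clip_front_pivot [([0.498, 0.181, 0.082], 0.89), ([0.572, 0.413, 0.044], 0.4)]
top clip_left_pivot [([0.596, 0.288, 0.078], 0.77), ([0.58, 0.07, 0.068], 0.58)]
top clip_right_pivot [([0.584, 0.065, 0.071], 0.58)]
(330, 390, 3) [-0.27224877  0.02111067 -0.22481975]
```

View pics/v3.png

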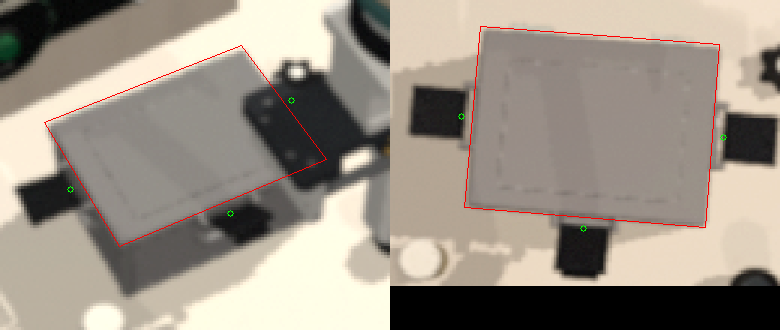

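The lid overlay matches shut in both pictures and all three flaps stand out. Flap pivots (green) match, with the front flap at v3 top-view (583,250). I go for the front flap: down at 30 mm outside its pivot, then inward.

```bash
python3 -m creep '[[[0.05,0.015,-0.02],0,0],[[0.09,0.028,-0.05],0,0],[[0.101,0.0295,-0.07],0,0],[[0.101,0.0295,-0.076],0,0],[[0.101,0.0295,-0.082],0,0],[[0.101,0.0295,-0.088],0,0],[[0.101,0.0295,-0.094],0,0],[[0.101,0.0295,-0.1],0,0],[[0.101,0.0295,-0.106],0,0],[[0.101,0.0295,-0.110],0,0]]'
```

```text
t: 12.45
tool_pos: [0.4848, 0.1831, 0.0736]
tcp_rot: [-2.152, 2.287, -0.004]
wrist_force: [-0.1, 0.9, 0.9]
grip_width: 0.0005
```

```bash
python3 -m creep '[[[0,0,-0.005],0,0],[[0,0,-0.01],0,0],[[0,0,-0.015],0,0],[[0,0,-0.020],0,0],[[0,0,-0.025],0,0],[[0,0,-0.03],0,0],[[0,0,-0.035],0,0],[[0,0,-0.04],0,0],[[0,0,-0.044],0,0],[[0,0,-0.045],0,0]]'
```

```text
t: 13.7
tool_pos: [0.4845, 0.183, 0.0282]
tcp_rot: [-2.153, 2.287, -0.003]
wrist_force: [-0.4, -1.2, -0.1]
grip_width: 0.0003
```

```bash
python3 -m creep '[[[0.002,0,0],0,0],[[0.004,0,0],0,0],[[0.005,0,0],0,0],[[0.006,0,0],0,0],[[0.007,0,0],0,0],[[0.008,-0.0005,0],0,0],[[0.0085,-0.0005,0],0,0],[[0.009,-0.0005,0],0,0]]'
```

```text
t: 14.7
tool_pos: [0.4937, 0.1826, 0.0282]
tcp_rot: [-2.152, 2.287, -0.003]
wrist_force: [-2.3, 0.7, -2.0]
grip_width: 0.0005
```

```bash
python3 -m creep '[[[0.0005,0,0],0,0],[[0.001,0,0],0,0],[[0.0015,0,0],0,0],[[0.002,0,0],0,0],[[0.0025,0,0],0,0]]'
```

```text
t: 15.32
tool_pos: [0.495, 0.1825, 0.028]
tcp_rot: [2.153, -2.287, 0.001]
wrist_force: [-4.4, 0.8, -0.3]
grip_width: 0.0002
```

```bash
python3 -m creep '[[[0.0005,0,0],0,0],[[0.001,0,0],0,0],[[0.0015,0,0],0,0],[[0.002,0,0],0,0]]'
```

```text
t: 15.82
tool_pos: [0.4954, 0.1824, 0.0278]
tcp_rot: [2.151, -2.286, -0.002]
wrist_force: [-6.2, 0.7, 2.4]
grip_width: 0.0007
```

```bash
python3 -m creep '[[[0.0015,-0.0001,0],0,0],[[0.002,-0.0001,0],0,0],[[0.0025,-0.0001,0],0,0],[[0.003,-0.0002,0],0,0],[[0.0035,-0.0002,0],0,0],[[0.004,-0.0002,0],0,0]]'
```

```text
t: 16.58
tool_pos: [0.4963, 0.1824, 0.0275]
tcp_rot: [2.147, -2.283, -0.009]
wrist_force: [-8.2, 1.2, 1.7]
grip_width: 0.0003
```

```bash
python3 -m creep '[[[0.003,-0.0002,0.0005],0,0],[[0.0035,-0.0002,0.0005],0,0],[[0.004,-0.0002,0.0005],0,0],[[0.0045,-0.0002,0.0005],0,0],[[0.005,-0.0003,0.0005],0,0],[[0.0055,-0.0003,0.0005],0,0]]'
```

```text
t: 17.32
tool_pos: [0.497, 0.1823, 0.0273]
tcp_rot: [2.142, -2.279, -0.019]
wrist_force: [-10.2, 2.5, 3.7]
grip_width: 0.0002
```

```bash
python3 -m creep '[[[0.0045,-0.0003,0.0005],0,0],[[0.005,-0.0003,0.0005],0,0],[[0.0055,-0.0003,0.0005],0,0],[[0.006,-0.0003,0.0005],0,0],[[0.0065,-0.0003,0.0005],0,0],[[0.007,-0.0003,0.0005],0,0]]'
```

```text
t: 18.08
tool_pos: [0.4983, 0.1822, 0.0269]
tcp_rot: [2.136, -2.274, -0.03]
wrist_force: [-12.7, 2.4, 3.4]
grip_width: 0.0006
```

```bash
python3 -m creep '[[[0.0055,-0.0003,0.001],0,0],[[0.006,-0.0003,0.001],0,0],[[0.0065,-0.0003,0.001],0,0],[[0.007,-0.0003,0.001],0,0],[[0.0075,-0.0003,0.001],0,0]]'
```

```text
t: 18.7
tool_pos: [0.5002, 0.1821, 0.0266]
tcp_rot: [2.129, -2.268, -0.042]
wrist_force: [-11.0, 2.2, 0.1]
grip_width: 0.0007
```

```bash
python3 -m creep '[[[0.0045,-0.0003,0.001],0,0],[[0.005,-0.0003,0.001],0,0],[[0.0055,-0.0003,0.001],0,0],[[0.006,-0.0003,0.001],0,0]]'
```

```text
t: 19.2
tool_pos: [0.5036, 0.1818, 0.0266]
tcp_rot: [2.126, -2.266, -0.047]
wrist_force: [-6.6, 1.7, -2.0]
grip_width: 0.0006
```

```bash
python3 -m creep '[[[0.003,-0.0002,0.001],0,0],[[0.0035,-0.0002,0.001],0,0],[[0.004,-0.0002,0.001],0,0],[[0.0045,-0.0002,0.001],0,0]]'
```

```text
t: 19.7
tool_pos: [0.5034, 0.1817, 0.0267]
tcp_rot: [2.121, -2.261, -0.057]
wrist_force: [-11.1, 2.6, 1.2]
grip_width: 0.0003
```

The tool stopped hard at x = 0.5034, which is where home should be. I back off, then swing over to above the left flap.

```bash
python3 -m creep '[[[-0.003,0,0],0,0],[[-0.03,0.002,0.0],0,0],[[-0.035,0.002,0.05],0,0],[[-0.03,0.01,0.1],0,0],[[0.0,0.05,0.11],0,0],[[0.04,0.10,0.11],0,0],[[0.08,0.1225,0.1],0,0],[[0.09,0.1225,0.08],0,0],[[0.09,0.1225,0.08],0,0]]' 60
python3 - <<'E'
from h import *
s=monitor.get_state();print(s['q'].round(2),s['tool_pos'])
R=cv2.Rodrigues(s['tcp_rot'])[0];print(R.round(3))
c=cam('scene','s4.png');t=cam('top','t4.png')
for n in ['scene','top']:
  for k in ['clip_front_pivot','vial_screws','clip_left_pivot','loupe','star_knob']: print(n,k,[(np.round(d['xyz'],3).tolist(),round(d['confidence'],2)) for d in recognise(n,k)][:2])
cv2.imwrite('pics/v4.png',np.hstack([cv2.convertScaleAbs(cv2.resize(i,(390,330),interpolation=3),alpha=1.5) for i in (c['pixels'][180:290,205:335],t['pixels'][140:250,200:330])]))
E
```

```text
t: 20.82
tool_pos: [0.5932, 0.3032, 0.1045]
tcp_rot: [2.118, -2.259, -0.057]
wrist_force: [-0.5, 0.4, -1.4]
grip_width: 0.0004
[0.36 0.5  1.4  0.02 1.3  1.99] [0.59315082 0.30324322 0.10445181]
[[-0.064 -0.996 -0.057]
 [-0.998  0.064 -0.003]
 [ 0.007  0.057 -0.998]]
scene clip_front_pivot [([0.516, 0.184, 0.049], 0.54), ([0.589, 0.288, 0.071], 0.29)]
scene vial_screws [([0.485, 0.305, 0.049], 0.62)]
scene clip_left_pivot [([0.59, 0.29, 0.073], 0.71), ([0.615, 0.491, 0.041], 0.52)]
scene loupe [([0.514, 0.183, 0.052], 0.7)]
scene star_knob []
top clip_front_pivot [([0.515, 0.182, 0.071], 0.54)]
top vial_screws [([0.49, 0.307, 0.054], 0.41)]
top clip_left_pivot [([0.626, 0.485, 0.052], 0.42)]
top loupe [([0.472, 0.061, 0.025], 0.54)]
top star_knob [([0.643, 0.042, 0.019], 0.51)]
```

View pics/v4.png

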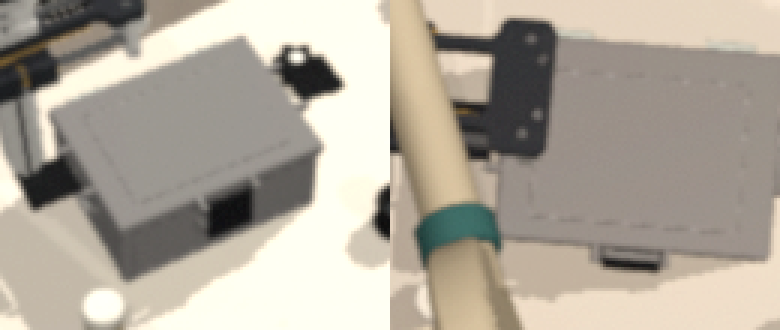

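Front flap hangs flat against the wall (v4 left (230,210)) and the lid is still shut. The finger stands above the left flap at (25,170). I go down.

```bash
python3 -m creep '[[[0,0,-0.012],0,0],[[0,0,-0.024],0,0],[[0,0,-0.03],0,0],[[0,0,-0.036],0,0],[[0,0,-0.043],0,0],[[0,0,-0.05],0,0],[[0,0,-0.057],0,0],[[0,0,-0.064],0,0],[[0,0,-0.071],0,0],[[0,0,-0.0765],0,0]]'
```

```text
t: 22.68
tool_pos: [0.5933, 0.3044, 0.03]
tcp_rot: [2.121, -2.261, -0.057]
wrist_force: [-0.3, 0.7, 0.4]
grip_width: 0.0002
```

```bash
python3 -m creep '[[[0,-0.002,-0.001],0,0],[[0,-0.004,-0.001],0,0],[[0,-0.005,-0.001],0,0],[[0,-0.006,-0.001],0,0],[[0,-0.007,-0.001],0,0],[[-0.0005,-0.008,-0.001],0,0],[[-0.0005,-0.009,-0.001],0,0],[[-0.0005,-0.01,-0.001],0,0],[[-0.0005,-0.011,-0.001],0,0],[[-0.0005,-0.012,-0.001],0,0]]'
```

```text
t: 23.92
tool_pos: [0.5928, 0.2929, 0.0289]
tcp_rot: [2.121, -2.262, -0.058]
wrist_force: [-0.5, 2.7, -0.8]
grip_width: 0.0003
```

```bash
python3 -m creep '[[[0,-0.001,0],0,0],[[0,-0.0015,0],0,0],[[0,-0.002,0],0,0],[[0,-0.0025,0],0,0],[[0,-0.003,0],0,0],[[0,-0.0035,0],0,0],[[0,-0.004,0],0,0],[[0,-0.0045,0],0,0],[[0,-0.005,0],0,0]]'
```

```text
t: 25.05
tool_pos: [0.5927, 0.2917, 0.0287]
tcp_rot: [2.123, -2.267, -0.065]
wrist_force: [-0.0, 11.3, -3.2]
grip_width: 0.0005
```

```bash
python3 -m creep '[[[0,-0.003,0],0,0],[[0,-0.0035,0],0,0],[[0,-0.004,0],0,0],[[0,-0.0045,0],0,0],[[0,-0.005,0],0,0],[[0,-0.0055,0],0,0]]'
```

```text
t: 25.8
tool_pos: [0.5928, 0.2912, 0.0286]
tcp_rot: [2.126, -2.273, -0.074]
wrist_force: [0.6, 13.2, -3.9]
grip_width: 0.0006
```

```bash
python3 -m creep '[[[0,-0.0045,0],0,0],[[0,-0.005,0],0,0],[[0,-0.0055,0],0,0],[[0,-0.006,0],0,0],[[0,-0.0065,0],0,0]]'
```

```text
t: 26.42
tool_pos: [0.5928, 0.2906, 0.0286]
tcp_rot: [2.128, -2.281, -0.085]
wrist_force: [0.9, 15.3, -5.0]
grip_width: 0.0004
```

```bash
python3 -m creep '[[[0,-0.0055,0],0,0],[[0,-0.006,0],0,0],[[0,-0.0065,0],0,0],[[0,-0.007,0],0,0]]'
```

```text
t: 26.92
tool_pos: [0.5928, 0.2901, 0.0285]
tcp_rot: [2.131, -2.289, -0.097]
wrist_force: [-0.1, 16.1, -5.9]
grip_width: 0.0004
```

```bash
python3 - <<'E'
from h import *
c=cam('scene','s5.png');w=cam('wrist','w5.png')
a=cv2.resize(c['pixels'][185:275,185:285],(500,450),interpolation=3)
b=cv2.resize(w['pixels'],None,fx=.55,fy=.55)
b=cv2.copyMakeBorder(b[:, :300],0,450-b.shape[0],0,0,0)
cv2.imwrite('pics/v5.png',cv2.convertScaleAbs(np.hstack([a,b]),alpha=1.6))
E
```

```text
(no output)
```

View pics/v5.png

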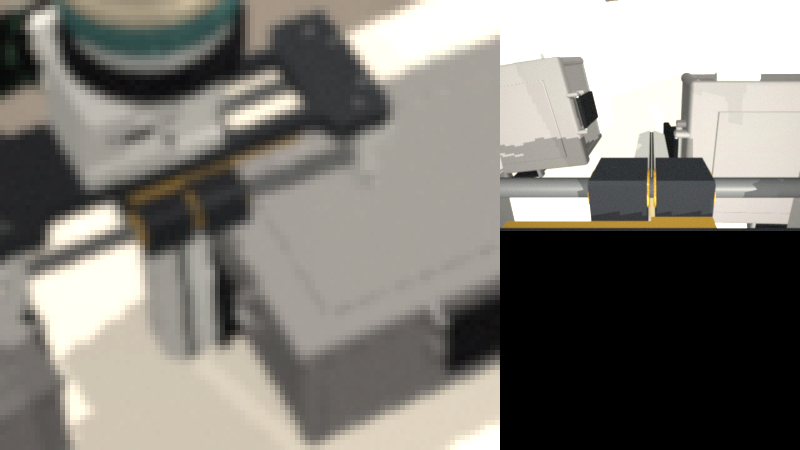

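```bash
python3 - <<'E'
from h import *
s=monitor.get_state();R=cv2.Rodrigues(s['tcp_rot'])[0];print(R.round(3),s['q'].round(3),s['wrist_force'],s['ft_torque'],s['t'],bot.tcp_to_grasp)
print([k for k in dir(bot) if k[0]!='_'])
E
```

```text
[[-0.072 -0.996 -0.052]
 [-0.997  0.07   0.035]
 [-0.032  0.054 -0.998]] [0.319 0.549 1.525 0.056 1.106 1.935] [ 1.12669003 14.47129894 -5.36135277] [ 2.92219521 -0.08442651 -0.17263981] 27.025 0.0188
['Unreachable', 'tcp_to_grasp']
```

```bash
python3 -m creep '[[[0,-0.0055,-0.0005],0,0],[[0,-0.006,-0.001],0,0],[[0,-0.0065,-0.0015],0,0],[[0,-0.007,-0.002],0,0],[[0,-0.0075,-0.002],0,0]]'
```

```text
t: 27.65
tool_pos: [0.5924, 0.2848, 0.0272]
tcp_rot: [2.132, -2.291, -0.101]
wrist_force: [-1.5, 8.5, 1.7]
grip_width: 0.0008
```

It moved 5 mm at once to the predicted home, with the force dropping: a snap. I back off and go over to the right flap.

```bash
python3 -m creep '[[[0,0.004,0],0,0],[[0,0.03,0],0,0],[[0,0.035,0.05],0,0],[[-0.01,0.03,0.1],0,0],[[-0.01,-0.03,0.12],0,0],[[-0.01,-0.09,0.12],0,0],[[-0.01,-0.15,0.12],0,0],[[-0.01,-0.2,0.12],0,0],[[-0.01,-0.229,0.11],0,0],[[-0.01,-0.229,0.08],0,0]]'
python3 - <<'E'
from model import *
s=monitor.get_state();R=cv2.Rodrigues(s['tcp_rot'])[0];print(R.round(3),s['tool_pos'],s['wrist_force'])
c=cam('scene','s6.png');t=cam('top','t6.png')
print(T([.5855,.1778,-.0597],[0,-.092-.0345,.03]))
for n in ['scene','top']:
  for k in ['clip_left_pivot','clip_right_pivot','star_knob','vial_screws']: print(n,k,[(np.round(d['xyz'],3).tolist(),round(d['confidence'],2)) for d in recognise(n,k)][:2])
cv2.imwrite('pics/v6.png',np.hstack([cv2.convertScaleAbs(cv2.resize(i,(390,330),interpolation=3),alpha=1.5) for i in (c['pixels'][180:290,205:335],t['pixels'][140:250,230:360])]))
E
```

```text
t: 28.9
tool_pos: [0.5845, 0.0538, 0.1083]
tcp_rot: [2.131, -2.295, -0.094]
wrist_force: [0.5, 0.9, -0.7]
grip_width: 0.0003
[[-0.075 -0.996 -0.047]
 [-0.997  0.073  0.038]
 [-0.035  0.05  -0.998]] [0.58447632 0.05382139 0.10832831] [ 0.4718494   0.88447833 -0.74606686]
[[0.57795244 0.05152536 0.03      ]]
scene clip_left_pivot [([0.617, 0.492, 0.041], 0.58), ([0.578, 0.18, 0.072], 0.47)]
scene clip_right_pivot [([0.576, 0.072, 0.07], 0.6)]
scene star_knob [([0.649, 0.042, 0.018], 0.43)]
scene vial_screws [([0.487, 0.304, 0.053], 0.67)]
top clip_left_pivot [([0.623, 0.485, 0.052], 0.43)]
top clip_right_pivot []
top star_knob []
top vial_screws [([0.493, 0.298, 0.056], 0.75)]
```

View pics/v6.png

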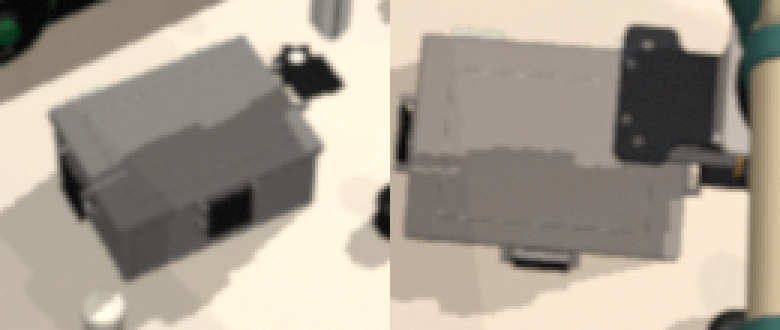

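Front and left flaps are both flat home (v6 left (230,210), (72,180)) and the right one is still out. I go down outside the right flap.

```bash
python3 -m creep '[[[-0.0075,-0.0025,-0.01],0,0],[[-0.0075,-0.0025,-0.024],0,0],[[-0.0075,-0.0025,-0.03],0,0],[[-0.0075,-0.0025,-0.036],0,0],[[-0.0075,-0.0025,-0.043],0,0],[[-0.0075,-0.0025,-0.05],0,0],[[-0.0075,-0.0025,-0.057],0,0],[[-0.0075,-0.0025,-0.064],0,0],[[-0.0075,-0.0025,-0.071],0,0],[[-0.0075,-0.0025,-0.080],0,0]]'
```

```text
t: 30.65
tool_pos: [0.5756, 0.0536, 0.0277]
tcp_rot: [2.134, -2.291, -0.098]
wrist_force: [0.8, -0.8, 1.2]
grip_width: 0.0002
```

```bash
python3 -m creep '[[[0,0.002,-0.001],0,0],[[0,0.004,-0.001],0,0],[[0,0.005,-0.001],0,0],[[0,0.006,-0.001],0,0],[[0,0.007,-0.001],0,0],[[0.0005,0.008,-0.001],0,0],[[0.0005,0.009,-0.001],0,0],[[0.0005,0.01,-0.001],0,0],[[0.0005,0.0105,-0.001],0,0],[[0.0005,0.011,-0.001],0,0]]'
```

```text
t: 31.9
tool_pos: [0.5761, 0.0624, 0.0266]
tcp_rot: [2.134, -2.287, -0.094]
wrist_force: [-0.5, -7.8, 0.2]
grip_width: 0.0003
```

```bash
python3 -m creep '[[[0,0.0025,0],0,0],[[0,0.003,0],0,0],[[0,0.0035,0],0,0],[[0,0.004,0],0,0],[[0,0.0045,0],0,0],[[0,0.005,0],0,0],[[0,0.0055,-0.0005],0,0],[[0,0.006,-0.001],0,0]]'
```

```text
t: 32.9
tool_pos: [0.5762, 0.0645, 0.0258]
tcp_rot: [2.133, -2.282, -0.086]
wrist_force: [-0.9, -10.9, 1.4]
grip_width: 0.0004
```

```bash
python3 -m creep '[[[0,0.0035,0.001],0,0],[[0,0.004,0.001],0,0],[[0,0.0045,0.001],0,0],[[0,0.005,0.001],0,0],[[0,0.0055,0.0005],0,0],[[0,0.006,0],0,0]]'
```

```text
t: 33.65
tool_pos: [0.5763, 0.0666, 0.0256]
tcp_rot: [2.132, -2.277, -0.079]
wrist_force: [-0.7, -10.3, 0.5]
grip_width: 0.0004
```

```bash
python3 -m creep '[[[0,0.0035,0.001],0,0],[[0,0.004,0.001],0,0],[[0,0.0045,0.001],0,0],[[0,0.005,0.001],0,0],[[0,0.0055,0.0005],0,0],[[0,0.006,0],0,0]]'
```

```text
t: 34.4
tool_pos: [0.5764, 0.0703, 0.0255]
tcp_rot: [2.132, -2.274, -0.075]
wrist_force: [-1.1, -8.0, 1.4]
grip_width: 0.0005
```

```bash
python3 -m creep '[[[0,0.003,0.001],0,0],[[0,0.0035,0.001],0,0],[[0,0.004,0.001],0,0],[[0,0.0045,0.001],0,0]]'
```

```text
t: 34.9
tool_pos: [0.5763, 0.0704, 0.0258]
tcp_rot: [2.13, -2.267, -0.067]
wrist_force: [0.2, -12.9, -4.4]
grip_width: 0.0007
```

The tool is against a hard stop. I retreat well clear and check everything.

```bash
python3 -m creep '[[[0,-0.004,0],0,0],[[0,-0.03,0],0,0],[[-0.005,-0.035,0.05],0,0],[[-0.02,-0.04,0.1],0,0],[[-0.05,-0.08,0.12],0,0],[[-0.09,-0.13,0.12],0,0],[[-0.13,-0.18,0.12],0,0],[[-0.17,-0.23,0.12],0,0],[[-0.2,-0.27,0.12],0,0],[[-0.2,-0.27,0.12],0,0]]'
python3 - <<'E'
from model import *
c=cam('scene','s7.png');t=cam('top','t7.png')
for n in ['scene','top']:
  for k in ['clip_front_pivot','clip_left_pivot','clip_right_pivot','star_knob','vial_screws','loupe']: print(n,k,[(np.round(d['xyz'],3).tolist(),round(d['confidence'],2)) for d in recognise(n,k)][:2])
cv2.imwrite('pics/v7.png',np.hstack([cv2.convertScaleAbs(cv2.resize(i,(390,330),interpolation=3),alpha=1.5) for i in (c['pixels'][180:290,215:345],t['pixels'][140:250,230:360])]))
E
```

```text
t: 36.15
tool_pos: [0.3752, -0.2014, 0.1462]
tcp_rot: [2.124, -2.275, -0.065]
wrist_force: [0.5, -0.3, -0.5]
grip_width: 0.0008
scene clip_front_pivot [([0.517, 0.185, 0.052], 0.66)]
scene clip_left_pivot [([0.59, 0.27, 0.051], 0.5)]
scene clip_right_pivot []
scene star_knob [([0.64, 0.045, 0.016], 0.53), ([0.576, 0.185, 0.07], 0.2)]
scene vial_screws [([0.487, 0.303, 0.048], 0.54)]
scene loupe [([0.515, 0.184, 0.054], 0.63), ([0.473, 0.062, 0.02], 0.56)]
top clip_front_pivot [([0.573, 0.412, 0.044], 0.56)]
top clip_left_pivot [([0.595, 0.269, 0.069], 0.63), ([0.624, 0.486, 0.051], 0.54)]
top clip_right_pivot []
top star_knob [([0.641, 0.038, 0.017], 0.57)]
top vial_screws [([0.49, 0.296, 0.054], 0.52)]
top loupe [([0.475, 0.061, 0.025], 0.86)]
```

View pics/v7.png

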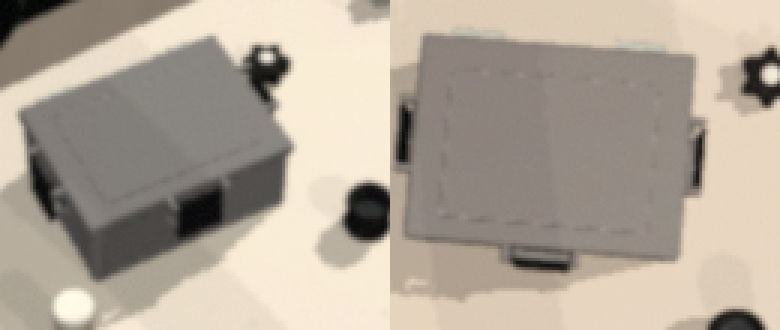

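Lid shut. The front (540,260), left (405,135) and right (697,157) flaps look equally flat in the top view, and the small things stand where they did.

```bash
python3 -c "
from rig import job; print(job.job_done())"
```

```text
the job is handed in; nothing more can be done
None
```

I shut the lid first with all three flaps still open, then pressed the front, left and right flaps home in turn. I handed the job in at about 36 s; it reports no verdict.

- **Forces:** The lid closed with 8 N at the shut height of 74 mm. The highest wrist reading at the end of a call was about 17 N, on the left flap. Readings come only then, so a brief peak in between could have been missed.
- **Flaps:** Each moved suddenly to its predicted home position with the force dropping. The front and right flaps then met a hard stop on a second press. I did not press the left flap again; its pictures show it flat.
- **Last pictures:** The lid outline is shut, and all three flaps lie flat against the walls and look alike from above. The small things are within about 5 mm of where they started, which is roughly the measuring error.
- **Checks that failed or disagreed:** The networks did not report the right flap in the last pictures, nor the front flap in the top view, where only the look-alike was found. I judged the right flap by eye and by its hard stop. Loading the arm left a tool tilt of about 3°, which did no harm.

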